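# Push the bearing sleeve up the loading ramp and bar it in

## Task

With the fingertips only, push the brass sleeve slowly and steadily up the loading ramp, over the crest and fully home in the cradle against the yellow stop; keep behind it all the way so that it never runs back down. Then push the orange keeper bar round until it stands fully across the ramp behind the sleeve. Do not squeeze, pinch, ram or lift the sleeve, and leave the other parts lying around where they are.

Things in the scene. Friction and masses are not known exactly. Their poses are not given: they have to be found in the camera images.
- ramp: Fixed steel ramp, blue cheeks. Origin: under its centre, on the work surface; x points uphill, y to the left looking uphill, z up. Deck, in this frame (mm): level foot, z 12, x -150 to -80; then an 8 degree slope up to the crest at x 70, z 33. It is 100 wide between cheeks 6 thick that stand 9 above the deck (outer faces y +-56); beyond the crest the cheeks' top is level at z 42.
- crest (a point): Point on the middle of the ramp's crest: x 70, y 0, z 33 mm in the ramp's frame. Beyond it the cradle falls 10 degrees to z 25 mm at the yellow stop's face, x 115 mm; the stop is 12 mm thick, 112 mm wide, its top at z 75 mm. Once past the crest the sleeve rolls home against the stop by itself and stays there.
- home (a point): Where the middle of the sleeve's axis lies when it is home against the stop: x 90, y 0, z 55 mm in the ramp's frame (the sleeve may lie up to 10 mm to either side along y).
- sleeve: Brass bearing sleeve, dark bore ends: a cylinder 50 mm in diameter, 80 mm long, 0.45 to 0.8 kg, lying free across the ramp's level foot, axis along the ramp's y (within 3 degrees) and 37 mm above the work surface. Origin: middle of its axis; its x is the cylinder's axis. Smooth: pushed, it rolls or slides (3 to 15 N); let go on the slope it runs back.
- keeper (a joint): Angle (rad) of the orange keeper bar about its upright pivot outside the ramp's +y cheek; starts at 0 to 0.35. In the ramp's frame the bar points, from the pivot, at pi - 0.5 + value from x: at 0 downhill and outwards; it grows counterclockwise from above, over cheek and deck, to its end stop 2.07, square across behind the home sleeve (4 mm gap). Stays where left; about 1 N at the tip moves it.
- keeper_pivot (a point): Point on the keeper's pivot axis at half the bar's height: x 56, y 66, z 52 mm in the ramp's frame. The bar is 10 mm wide, 16 mm tall (z 44 to 60 mm above the work surface) and reaches 85 mm from this axis; its hub is 18 mm in diameter.
- keeper_tip (a point): Middle of the keeper bar's free end face, 85 mm from the pivot axis, z 52 mm above the work surface.
- stopwatch: Bystander: chrome stopwatch lying flat, 54 mm in diameter, 14 mm thick, crown along its x. Origin: centre of its underside.
- trap_cover: Bystander: glossy green round trap cover, 90 mm in diameter, 42 mm high. Origin: centre of its underside.
- tee: Bystander: stainless pipe tee lying flat, 76 mm long, branch 42 mm along its y, 36 mm high. Origin: under the crossing, on the surface.
- coupon: Bystander: copper test coupon lying flat beside the ramp, 55 x 22 x 5 mm. Origin: centre of its underside.
- gasket_ring: Bystander: steel ring lying flat beside the ramp on its -y side, 44 mm outside diameter, 10 mm high. Origin: centre of its underside.
- wrench: Bystander: steel wrench 170 mm long lying along its x. Origin: under its middle, on the surface.
Not all that is in view belongs to the job. What is shaped like the sleeve but blue or purple is not meant.

How it is judged:
On the way, in this order (a step that is already met when the one before it is completed fails the run):
1. the sleeve lies home in the cradle against the stop (x of sleeve in the frame of ramp between 0.085 and 0.095 m and y of sleeve in the frame of ramp between -0.025 and 0.025 m and z of sleeve in the frame of ramp between 0.048 and 0.062 m and angle between the x axis of sleeve and the y axis of ramp, either way round below 0.1 rad and linear speed of sleeve below 0.03 m/s), for 0.3 s.
2. the keeper bar stands across the ramp behind the sleeve (value of joint keeper above 1.95 rad), for 0.2 s.
At the end, for the whole second after the job is handed in: The sleeve is at rest in the cradle against the yellow stop (its axis within 5 mm of home along the ramp, square to the ramp within 0.1 rad) and the keeper bar is within 0.12 rad of its end stop across the ramp (all of step 1 and value of joint keeper above 1.95 rad and velocity of joint keeper below 0.05 rad/s); the robot touches nothing.
It fails at once if the sleeve runs free or is shoved fast on the foot or the slope (over 0.2 m/s), as when it is let go and rolls back (x of sleeve in the frame of ramp below 0.06 m and linear speed of sleeve above 0.2 m/s).
It fails at once if the sleeve is lifted 13 mm or more off the deck ((x of sleeve in the frame of ramp below -0.08 m and z of sleeve in the frame of ramp above 0.051 m) or (x of sleeve in the frame of ramp below 0 m and z of sleeve in the frame of ramp above 0.063 m) or z of sleeve in the frame of ramp above 0.073 m).
It fails at once if the sleeve leaves the ramp (x of sleeve in the frame of ramp below -0.15 m or y of sleeve in the frame of ramp above 0.05 m or y of sleeve in the frame of ramp below -0.05 m).
It fails at once if the sleeve is pinched or rammed (over 40 N from the fingers) (contact force between the fingers and sleeve above 40 N).
It fails at once if a bystander is moved more than 15 mm (distance of any of stopwatch, trap_cover, tee, coupon, gasket_ring, wrench from where it was at the start of the episode above 0.015 m).
It also fails if it takes over 56 s, if anything falls off the work surface, if the arm or the gripper's body presses on something with over 40 N, if the wrist force passes 120 N, or if a joint passes its speed limit or range.

## Robot

A 6-joint arm with a two-finger parallel gripper is mounted at the origin on the work surface. World frame = base frame: x ahead of the robot, y to its left, z up, the work surface at z = 0. Lengths are in m, angles in rad, forces in N, time in s.
With the tool pointing down it reaches from about 0.275 to 0.85 m from the base axis. Payload 19 kg.
Tool frame: the origin (TCP) lies midway between the tips of the shut fingers; the grasp point (between the pads) lies 19 mm behind it; z points along the fingers, x is the direction in which the jaws open and shut, and the axes are right-handed (so a half turn about z gives the same grasp; the last joint's range is limited). The gripper opens to 85 mm and grips with 20 to 120 N. Pads are 22 mm wide; open, the fingers measure 114 mm over their backs; the gripper's body (76 mm by 85 mm) begins 54 mm behind the grasp point. The pads swing forward as they close: fully open they stand 13 mm farther back than shut.
Start: joints at [1.105, 0.15, 1.437, -0, 1.554, -0.134], TCP at [0.187, 0.544, 0.231] pointing down, gripper open.
Joint ranges: [-2.8, 2.8], [-0.68, 2.1], [0.12, 2.68], [-1.39, 4.53], [0.16, 2.79], [-2.81, 2.81]. Speed limits (rad/s): [1.89, 1.89, 2.22, 3.01, 3.01, 3.01].

## Interface

Orientations are given as a unit quaternion [w, x, y, z].
In Python, from cell import arm gives the robot as it stands.
- The arm moves only by the tool send_rows, never from a script. Its argument "motion" is a list of rows, each an object with "angular": the turn, a rotation vector about the tool's x, y, z in degrees, a list of three; "translation": the shift along the tool's x, y, z in m, a list of three; "jaw": the opening, from 0 (shut) to 1 (fully open). In form: [{"angular": [ax, ay, az], "translation": [tx, ty, tz], "jaw": jaw}, ...]. A call has 1 to 10 rows; each row is the pose to reach, as a shift and turn from the pose measured when the call began, along the tool's axes at that moment; what a row does not reach only later rows make up. A row lasts 1/10 s, in which the tool goes at most 50 mm and 8.59 degrees, less where a joint would pass 70% of its speed; a pose out of reach is approached as far as the arm can. A call with a gripper value outside its range is refused whole. The fingers move at their own pace and stop on an object; the grip force is fixed at half the most. Time passes only in rows, so rows that repeat a pose let the fingers close. It gives the time, the measured TCP pose, the force and the opening at its end, in the units of the state.
- arm.read_state(): the state, without advancing time (a new reading comes with each control period).
- arm.capture(name): name is "scene" or "top" or "wrist"; returns (picture, depth): 420x560x3 uint8, red, green, blue; 420x560 float32, m along the optical axis (not along the pixel's ray), 0 where there is no reading.
- arm.camera_model(name): a dict with "intrinsics" (3x3 intrinsics, pixels), "D" ([k1, k2, p1, p2, k3] as OpenCV has them; the pictures are not rectified), "extrinsics" (4x4, takes a point from camera to world coordinates); the wrist camera has in their place "T_tool_cam" (4x4, takes a point from camera to tool coordinates, whose origin is the TCP and whose axes are the tool frame's). Camera axes: x right, y up, looking along -z (the intrinsics and any distortion apply to the point x, -y, -z); pixel columns grow to the right and rows downward; lengths in m; the calibration is good to about 2 mm. A picture is of the moment at which its call begins: read the wrist's pose just before it. camera_model takes no time and is no camera call.
- arm.finish_job(): hands the job in, once; it reports no verdict.
Trained networks look in the newest picture that a camera, given by its name, has taken for a name from the list of things; names that differ only in an ending like _2 or _b are one class to them, and where a whole thing is asked for, a point or a joint stands for the part that bears it (a point fixed in the world has none). Each returns a list of dicts, best first, with "score" (0 to 1); they miss things now and then, are a little off and sometimes report something else, mostly with a low value. They report only what shows in the picture. A call takes as long as a camera call. They do not tell look-alikes from the thing itself.
- arm.find_in(label, camera): "location" ([x, y, z] in m, in the coordinates of the camera as it stood for that picture, good to about 4 mm: the middle of the surface that is visible of it).
The state is a dict: "clock": time; "qpos": joint angles; "joint_velocities": joint speeds; "effort": joint torques, N m; "position": TCP position; "tcp_rot": TCP orientation; "force": force on the tool from outside, world axes, zero at the start; "wrist_torque": the same for the moment, N m; "finger_gap": finger opening in m.
Only numpy, scipy, OpenCV 4.12 (cv2) and the standard library are available. Lean on these libraries where they do the work, as an engineer would, in place of code of your own. Each camera call takes 0.05 s, during which the arm holds its last target.

## Working session

There is one attempt and no reset: what is moved stays moved. The work goes in short steps, Python scripts to look and compute and a tool call to move; the robot and the scene stay as the last step left them, time stands still between calls to the robot, and variables do not carry over. Pictures are saved under pics/ and viewed, and the job is handed in when it is done.

Besides the shell and the picture viewer there is one more tool, called after ">>>" by a JSON object that holds its "fn" and its "kwargs". send_rows: Moves the arm, as the interface text tells. Its arguments: {"type":"object","properties":{"motion":{"type":"array"}},"required":["motion"]}

```bash
ls; mkdir -p pics; cat > h.py <<'E'
import numpy as np, cv2
from cell import arm
from scipy.spatial.transform import Rotation as R
def save(n,im): cv2.imwrite('pics/'+n+'.png',cv2.cvtColor(im,cv2.COLOR_RGB2BGR))
def c2w(cam,st=None):
    m=arm.camera_model(cam)
    if cam!='wrist': return np.array(m['extrinsics'])
    st=st or arm.read_state(); T=np.eye(4); q=st['tcp_rot']
    T[:3,:3]=R.from_quat([q[1],q[2],q[3],q[0]]).as_matrix(); T[:3,3]=st['position']
    return T@np.array(m['T_tool_cam'])
def cloud(cam,depth,st=None):
    m=arm.camera_model(cam);K=np.array(m['intrinsics']);D=np.array(m['D'])
    h,w=depth.shape;u,v=np.meshgrid(np.arange(w),np.arange(h))
    p=cv2.undistortPoints(np.stack([u,v],-1).reshape(-1,1,2).astype(float),K,D).reshape(h,w,2)
    P=np.stack([p[...,0]*depth,-p[...,1]*depth,-depth],-1)
    T=c2w(cam,st); W=P@T[:3,:3].T+T[:3,3]; W[depth<=0]=np.nan
    return W
def w2p(cam,X,st=None):
    m=arm.camera_model(cam);K=np.array(m['intrinsics']);D=np.array(m['D'])
    T=np.linalg.inv(c2w(cam,st));P=np.atleast_2d(X)@T[:3,:3].T+T[:3,3];P=P*[1,-1,-1]
    return cv2.projectPoints(P.reshape(-1,1,3),np.zeros(3),np.zeros(3),K,D)[0].reshape(-1,2)
E
python3 - <<'E'
from h import *
for c in ['scene','top','wrist']:
    st=arm.read_state();im,d=arm.capture(c);save(c+'0',im);np.savez('pics/'+c+'0',im=im,W=cloud(c,d,st))
    T=c2w(c,st)
    if c!='wrist' or 1:
        for n in ['sleeve','ramp','keeper','keeper_tip','stopwatch','trap_cover','tee','coupon','gasket_ring','wrench']:
            for r in arm.find_in(n,c)[:3]:
                p=T@np.r_[r['location'],1]; print(c,n,round(r['score'],2),p[:3].round(3),w2p(c,p[:3],st).round(0))
print(arm.read_state())
E
```

```text
pics
scene sleeve 0.95 [ 0.584 -0.042  0.053] [[287. 212.]]
scene sleeve 0.6 [ 0.724 -0.16   0.041] [[225. 212.]]
scene sleeve 0.31 [ 0.488 -0.025  0.003] [[316. 213.]]
scene ramp 0.78 [0.62  0.089 0.024] [[305. 252.]]
scene keeper 0.72 [ 0.784 -0.01   0.024] [[235. 257.]]
scene keeper 0.68 [0.547 0.104 0.059] [[330. 235.]]
scene keeper_tip 0.51 [0.542 0.099 0.055] [[330. 234.]]
scene stopwatch 0.43 [ 0.684 -0.33   0.013] [[209. 183.]]
scene trap_cover 0.68 [ 0.787 -0.008  0.026] [[235. 258.]]
scene trap_cover 0.29 [ 0.584 -0.041  0.055] [[287. 212.]]
scene tee 0.62 [0.701 0.281 0.028] [[327. 315.]]
scene tee 0.2 [0.622 0.086 0.022] [[304. 252.]]
scene coupon 0.59 [0.703 0.28  0.028] [[326. 315.]]
scene coupon 0.57 [ 0.485 -0.021  0.006] [[318. 213.]]
scene gasket_ring 0.45 [ 0.705 -0.025  0.015] [[256. 243.]]
scene gasket_ring 0.19 [ 0.486 -0.024  0.005] [[317. 213.]]
scene wrench 0.56 [ 0.487 -0.438  0.005] [[243. 146.]]
top sleeve 0.83 [ 0.573 -0.059  0.053] [[268. 226.]]
top sleeve 0.77 [ 0.705 -0.175  0.047] [[313. 167.]]
top sleeve 0.56 [ 0.562 -0.199  0.045] [[330. 227.]]
top 
[... 463 characters left out ...]
] [[439. 255.]]
{'clock': 1.65, 'qpos': array([ 1.10497642e+00,  1.50453155e-01,  1.43740719e+00,  1.15381314e-05,
        1.55381946e+00, -1.34005969e-01]), 'joint_velocities': array([ 0.00112722, -0.00073704,  0.0006983 ,  0.00012259,  0.00067128,
       -0.00029474]), 'effort': array([ 1.82712316e-03, -7.12774086e+01, -5.71046448e+01, -9.39175138e-07,
        1.51350880e-03, -7.18538513e-05]), 'position': array([0.1873105 , 0.54359115, 0.23128967]), 'tcp_rot': array([ 1.52328836e-05,  8.14174042e-01,  5.80620898e-01, -4.12331418e-05]), 'force': array([-0.26016241,  0.6127849 ,  0.40146928]), 'wrist_torque': array([-0.01789755,  0.03125145,  0.00620411]), 'finger_gap': 0.08590442331431793}
```

View pics/scene0.png

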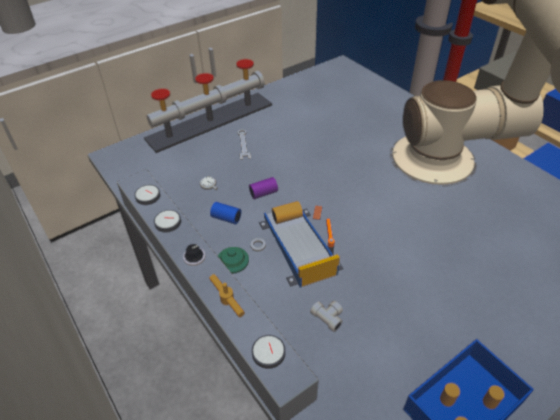

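View pics/top0.png

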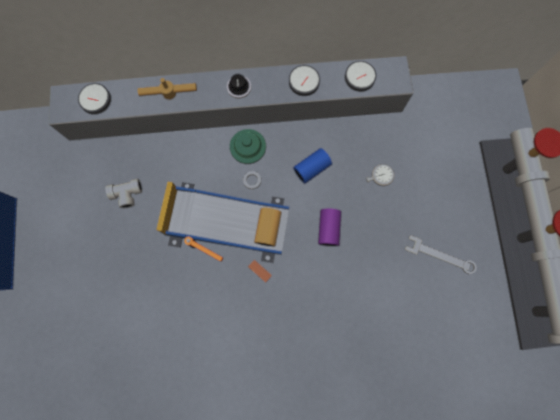

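```bash
python3 - <<'E'
from h import *
z=np.load('pics/top0.npz');im=z['im']
c=im[120:300,150:390];save('topcrop',cv2.resize(c,None,fx=3.3,fy=3.3,interpolation=cv2.INTER_CUBIC))
E
```

```text
(no output)
```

View pics/topcrop.png

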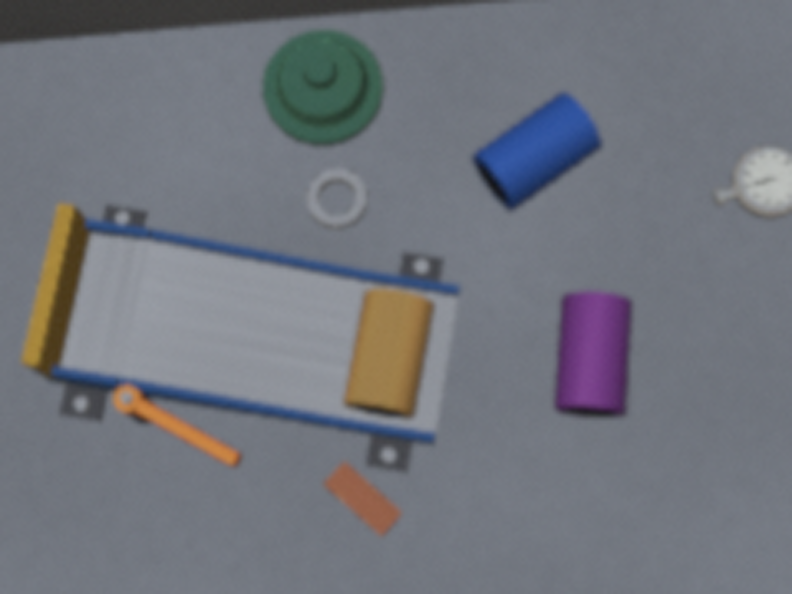

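The sleeve candidates in the top view are brass at (268,226), purple at (330,227) and blue at (313,167). The brass one lies on the ramp's foot, so it is the sleeve. The crop confirms this. The scene and top locations differ by about 10 mm, so I'll check which is right.

```bash
python3 - <<'E'
from h import *
for c in ['scene','top']:
    z=np.load(f'pics/{c}0.npz');im=z['im'].astype(int);W=z['W']
    m=(np.abs(W[...,0]-.6)<.25)&(np.abs(W[...,1])<.4)&(np.abs(W[...,2])<.02)
    P=W[m];A=np.c_[P[:,:2],np.ones(len(P))];co=np.linalg.lstsq(A,P[:,2],rcond=None)[0]
    print(c,'table',co.round(4),np.std(P[:,2]-A@co).round(4), 'ext',c2w(c)[:3,3].round(3), arm.camera_model(c)['D'])
    hsv=cv2.cvtColor(z['im'],cv2.COLOR_RGB2HSV)
    for nm,lo,hi in [('yellow',(15,150,80),(30,255,255)),('orange',(5,190,150),(14,255,255)),('blue',(105,120,40),(125,255,255))]:
        k=cv2.inRange(hsv,lo,hi)>0
        k&=(np.abs(W[...,0]-.6)<.13)&(np.abs(W[...,1]-.04)<.2)
        P=W[k]; print(nm,k.sum(),np.nanmedian(P,0).round(4),np.nanmin(P,0).round(3),np.nanmax(P,0).round(3))
    # robot-visible? 
z=np.load('pics/wrist0.npz');save('w0',z['im'])
E
```

```text
scene table [ 0.0021  0.0007 -0.0016] 0.0041 ext [1.159 0.748 1.04 ] [-0.04305092  0.          0.          0.          0.        ]
yellow 1061 [0.615  0.1643 0.0535] [ 0.518 -0.074  0.002] [0.693 0.188 0.079]
orange 43 [0.5407 0.0934 0.0586] [0.511 0.054 0.053] [0.566 0.13  0.063]
blue 429 [ 0.6719 -0.0261  0.0334] [ 0.518 -0.159  0.001] [0.73  0.16  0.052]
top table [ 0.0024 -0.0003 -0.0006] 0.0037 ext [ 0.394 -0.075  0.987] [-0.04509899  0.          0.          0.          0.        ]
yellow 306 [0.63   0.1618 0.0737] [0.512 0.053 0.057] [0.687 0.181 0.079]
  return np.nanmean(a, axis, out=out, keepdims=keepdims)
Traceback (most recent call last):
ValueError: zero-size array to reduction operation fmin which has no identity
```

View pics/wrist0.png

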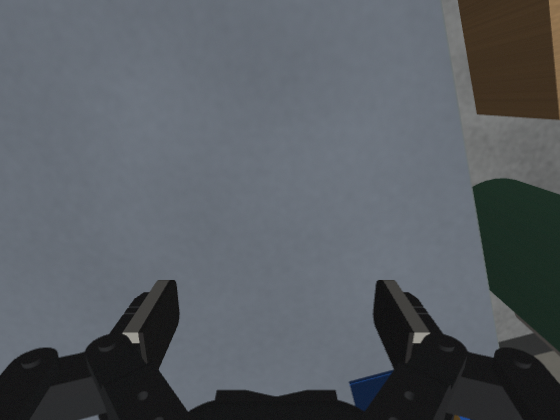

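```bash
python3 - <<'E'
from h import *
z=np.load('pics/top0.npz');im=z['im']
c=im[175:270,150:300];save('tc2',cv2.resize(c,None,fx=5.3,fy=5.3,interpolation=cv2.INTER_CUBIC))
z=np.load('pics/scene0.npz');im=z['im']
c=im[195:290,250:360];save('sc2',cv2.resize(c,None,fx=6,fy=6,interpolation=cv2.INTER_CUBIC))
E
```

```text
(no output)
```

View pics/tc2.png

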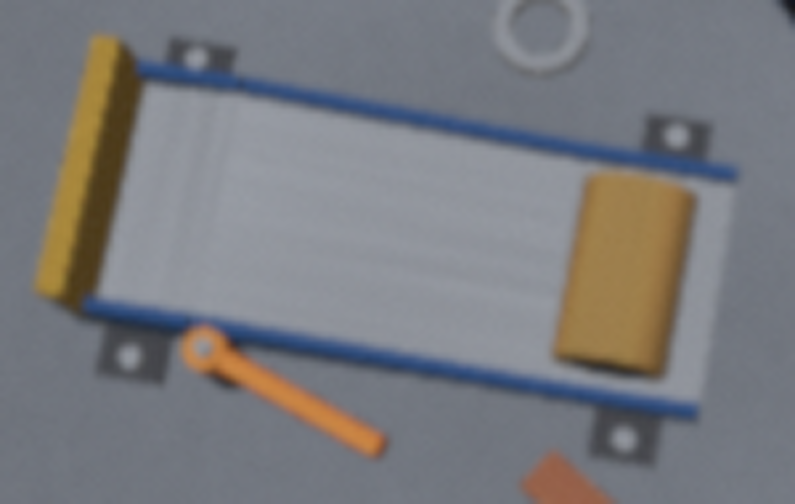

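View pics/sc2.png

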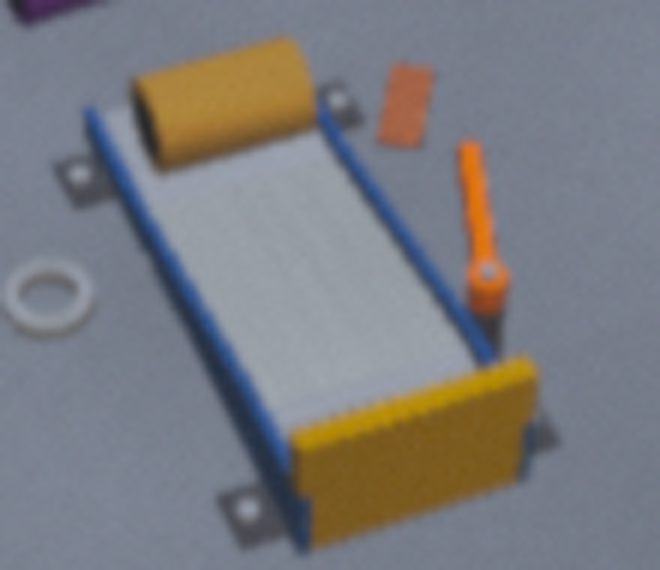

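```bash
cat > fit.py <<'E'
from h import *
from scipy.optimize import least_squares
top=[((-150,-56,21),(737,168)),((-150,-50,21),(735,181)),((-150,56,21),(695,418)),((-150,50,21),(698,405)),((127,-56,75),(92,35)),((115,-56,75),(120,38)),((127,56,75),(36,292)),((115,56,75),(62,298)),((56,66,60),(204,346))]
sc=[((127,-56,75),(297,448)),((127,56,75),(537,375)),((115,-56,75),(291,430)),((115,56,75),(530,357)),((-150,-53,21),(91,106)),((56,66,60),(489,271))]
X={};U={}
for n,l,s,o in [('top',top,5.3,(150,175)),('scene',sc,6,(250,195))]:
    X[n]=np.array([a for a,b in l])/1e3;U[n]=(np.array([b for a,b in l])+.5)/s-.5+np.array(o)
def T(p): c,s=np.cos(p[2]),np.sin(p[2]); return lambda Y:np.c_[p[0]+c*Y[:,0]-s*Y[:,1],p[1]+s*Y[:,0]+c*Y[:,1],Y[:,2]]
def fit(cams):
    f=lambda p:np.concatenate([(w2p(c,T(p)(X[c]))-U[c]).ravel() for c in cams])
    r=least_squares(f,[.6,.02,1.4],loss='soft_l1');print(cams,r.x.round(4),np.degrees(r.x[2]).round(2));print(f(r.x).reshape(-1,2).round(1).tolist());return r.x
for c in (['top'],['scene'],['top','scene']): p=fit(c)
np.save('p0.npy',p)
E
python3 fit.py
```

```text
['top'] [0.6062 0.048  1.3162] 75.41
[[0.2, -0.0], [0.2, -0.0], [0.3, -0.0], [0.2, -0.1], [0.1, -0.2], [0.0, 0.1], [-0.7, -0.0], [-0.2, -0.3], [-0.1, 0.6]]
['scene'] [0.6063 0.0504 1.3083] 74.96
[[0.3, 0.4], [0.5, -0.2], [-0.5, -0.1], [-0.3, -0.5], [-0.0, -0.3], [-0.0, 0.7]]
['top', 'scene'] [0.6063 0.0485 1.3153] 75.36
[[0.0, 0.0], [-0.0, 0.0], [0.0, 0.1], [-0.1, -0.1], [-0.1, -0.2], [-0.2, 0.1], [-0.9, -0.1], [-0.5, -0.3], [-0.4, 0.6], [0.3, -0.1], [0.3, -0.8], [-0.5, -0.6], [-0.6, -1.1], [-0.6, -0.5], [-0.4, 0.1]]
```

```bash
python3 - <<'E'
from h import *
p=np.load('p0.npy');c,s=np.cos(p[2]),np.sin(p[2])
def toR(W): d=W[...,:2]-p[:2]; return np.stack([d[...,0]*c+d[...,1]*s,-d[...,0]*s+d[...,1]*c,W[...,2]],-1)
for cam in ['top','scene']:
    z=np.load(f'pics/{cam}0.npz');Q=toR(z['W']);hsv=cv2.cvtColor(z['im'],cv2.COLOR_RGB2HSV)
    k=(cv2.inRange(hsv,(10,110,60),(26,255,255))>0)&(Q[...,0]<-60/1e3)&(Q[...,0]>-.17)&(abs(Q[...,1])<.07)&(Q[...,2]>.03)
    P=Q[k];print(cam,k.sum(),np.percentile(P,[2,50,98],axis=0).round(4))
    # circle fit in xz with r=25
    from scipy.optimize import least_squares
    r=least_squares(lambda q:np.hypot(P[:,0]-q[0]-q[2]*P[:,1],P[:,2]-q[1])-.025,[-.115,.037,0],loss='soft_l1',f_scale=.003);print(r.x.round(4))
    # keeper
    k=(cv2.inRange(hsv,(4,170,130),(16,255,255))>0)&(Q[...,2]>.04)&(Q[...,1]>.055)&(Q[...,0]<.08)
    P=Q[k];print('keeper',k.sum(),np.percentile(P,[2,50,98],axis=0).round(3).tolist())
    if k.sum(): 
        d=np.median(P[:,:2],0)-[.056,.066];print(np.arctan2(d[1],d[0])-np.pi+.5)
def W(r): return np.array([p[0]+r[0]*c-r[1]*s,p[1]+r[0]*s+r[1]*c,r[2]])
print(w2p('top',[W((-.115,y,.037)) for y in (-.04,0,.04)]))
for b,cc in [('purple',(.562,-.199,0)),('coupon',(.483,-.03,0))]: print(b,toR(np.array(cc)))
for r in [(-.18,0,.12),(-.165,0,.02),(.03,0,.04),(.049,0,.04)]: print(r,W(r).round(4))
E
```

```text
top 689 [[-0.1323 -0.0327  0.0484]
 [-0.1118  0.0056  0.0586]
 [-0.0898  0.0425  0.0637]]
[-0.1115  0.0366  0.008 ]
keeper 9 [[-0.018, 0.066, 0.057], [0.044, 0.071, 0.06], [0.047, 0.091, 0.062]]
0.1436856499255459
scene 407 [[-0.1197 -0.0369  0.034 ]
 [-0.0933  0.0014  0.0543]
 [-0.0824  0.04    0.0627]]
[-0.1093  0.0353 -0.0002]
keeper 75 [[-0.018, 0.059, 0.053], [0.026, 0.076, 0.058], [0.068, 0.093, 0.062]]
0.17888915345708156
[[272.57298173 208.95525394]
 [269.5988627  225.88509817]
 [266.57399701 243.11430671]]
purple [-0.25069938 -0.01972352  0.        ]
coupon [-0.10715311  0.09942542  0.        ]
(-0.18, 0, 0.12) [ 0.5608 -0.1256  0.12  ]
(-0.165, 0, 0.02) [ 0.5646 -0.1111  0.02  ]
(0.03, 0, 0.04) [0.6139 0.0776 0.04  ]
(0.049, 0, 0.04) [0.6187 0.096  0.04  ]
```

```bash
cat >> h.py <<'E'
try:
    p=np.load('p0.npy');_c,_s=np.cos(p[2]),np.sin(p[2])
except Exception: pass
def toR(W): W=np.asarray(W);d=W[...,:2]-p[:2]; return np.stack([d[...,0]*_c+d[...,1]*_s,-d[...,0]*_s+d[...,1]*_c,W[...,2]],-1)
def toW(r): return np.array([p[0]+r[0]*_c-r[1]*_s,p[1]+r[0]*_s+r[1]*_c,r[2]])
def plan(targets,yaw=None,st=None):
    """targets in ramp frame; yaw: world angle of tool x; prints tool shift & rotvec"""
    st=st or arm.read_state();q=st['tcp_rot'];Rc=R.from_quat([q[1],q[2],q[3],q[0]])
    print('t',st['clock'],'ramp TCP',toR(st['position']).round(4),'F',st['force'].round(1),'gap',st['finger_gap'].round(4), 'jawyaw',np.degrees(np.arctan2(*Rc.as_matrix()[[1,0],0])).round(2))
    for t in targets:
        d=Rc.inv().apply(toW(t)-st['position'])
        if yaw is not None:
            a=np.radians(yaw);Rt=np.array([[np.cos(a),np.sin(a),0],[np.sin(a),-np.cos(a),0],[0,0,-1.]])
            rv=np.degrees((Rc.inv()*R.from_matrix(Rt)).as_rotvec())
        else: rv=None
        print(t,d.round(4).tolist(),None if rv is None else rv.round(1).tolist())
E
python3 -c "
from h import *
plan([(-.165,.002,.15)],np.degrees(p[2])-90)"
```

```text
Traceback (most recent call last):
  File "h.py", line 30, in plan
    print('t',st['clock'],'ramp TCP',toR(st['position']).round(4),'F',st['force'].round(1),'gap',st['finger_gap'].round(4), 'jawyaw',np.degrees(np.arctan2(*Rc.as_matrix()[[1,0],0])).round(2))
                                                                                                 ^^^^^^^^^^^^^^^^^^^^^^
AttributeError: 'float' object has no attribute 'round'
```

```bash
sed -i "s/st\['finger_gap'\].round(4)/round(st['finger_gap'],4)/" h.py
python3 -c "
from h import *
plan([(-.165,.002,.15)],np.degrees(p[2])-90)"
```

```text
t 1.65 ramp TCP [0.3731 0.5305 0.2313] F [-0.3  0.6  0.4] gap 0.0859 jawyaw 70.99
(-0.165, 0.002, 0.15) [-0.4962, 0.568, 0.0813] [0.0, 0.0, 85.6]
```

>>> {"fn": "send_rows", "kwargs": {"motion": [{"angular": [0, 0, 8], "translation": [-0.045, 0.052, 0], "jaw": 0.47}, {"angular": [0, 0, 16], "translation": [-0.09, 0.103, 0], "jaw": 0.47}, {"angular": [0, 0, 24], "translation": [-0.135, 0.155, 0], "jaw": 0.47}, {"angular": [0, 0, 32], "translation": [-0.18, 0.206, 0], "jaw": 0.47}, {"angular": [0, 0, 40], "translation": [-0.225, 0.258, 0.01], "jaw": 0.47}, {"angular": [0, 0, 48], "translation": [-0.27, 0.309, 0.02], "jaw": 0.47}, {"angular": [0, 0, 56], "translation": [-0.315, 0.361, 0.03], "jaw": 0.47}, {"angular": [0, 0, 64], "translation": [-0.36, 0.412, 0.04], "jaw": 0.47}, {"angular": [0, 0, 72], "translation": [-0.405, 0.464, 0.05], "jaw": 0.47}, {"angular": [0, 0, 80], "translation": [-0.45, 0.515, 0.06], "jaw": 0.47}]}}

```text
clock: 2.65
position: [0.4358, 0.1097, 0.197]
tcp_rot: [-0.0, 0.997, -0.081, 0.0]
force: [0.4, 1.4, -0.6]
finger_gap: 0.04
```

```bash
python3 -c "
from h import *
plan([(-.165,.002,.15)],np.degrees(p[2])-90)"
```

```text
t 2.65 ramp TCP [0.0161 0.1804 0.197 ] F [ 0.4  1.4 -0.6] gap 0.04 jawyaw -9.35
(-0.165, 0.002, 0.15) [0.1609, 0.1968, 0.0471] [-0.0, -0.1, 5.3]
```

>>> {"fn": "send_rows", "kwargs": {"motion": [{"angular": [0, 0, 1], "translation": [0.03, 0.036, 0.01], "jaw": 0.47}, {"angular": [0, 0, 2], "translation": [0.06, 0.073, 0.02], "jaw": 0.47}, {"angular": [0, 0, 3], "translation": [0.09, 0.11, 0.03], "jaw": 0.47}, {"angular": [0, 0, 4], "translation": [0.12, 0.147, 0.035], "jaw": 0.47}, {"angular": [0, 0, 5.3], "translation": [0.15, 0.184, 0.04], "jaw": 0.47}, {"angular": [0, 0, 5.3], "translation": [0.161, 0.197, 0.047], "jaw": 0.47}, {"angular": [0, 0, 5.3], "translation": [0.161, 0.197, 0.047], "jaw": 0.47}, {"angular": [0, 0, 5.3], "translation": [0.161, 0.197, 0.047], "jaw": 0.47}]}}

```text
clock: 3.45
position: [0.5624, -0.1103, 0.1499]
tcp_rot: [-0.0, 0.992, -0.128, 0.0]
force: [-0.1, -1.0, 0.0]
finger_gap: 0.0403
```

```bash
python3 -c "
from h import *
plan([(-.165,.002,.15),(-.165,.002,.02)],np.degrees(p[2])-90)
for c in ['wrist','top']:
    im,d=arm.capture(c);save(c+'1',im)
"
```

```text
t 3.45 ramp TCP [-0.1648  0.0023  0.1499] F [-0.1 -1.   0. ] gap 0.0403 jawyaw -14.65
(-0.165, 0.002, 0.15) [0.0003, 0.0002, -0.0001] [-0.0, 0.0, -0.0]
(-0.165, 0.002, 0.02) [0.0003, 0.0003, 0.1299] [-0.0, 0.0, -0.0]
```

View pics/wrist1.png

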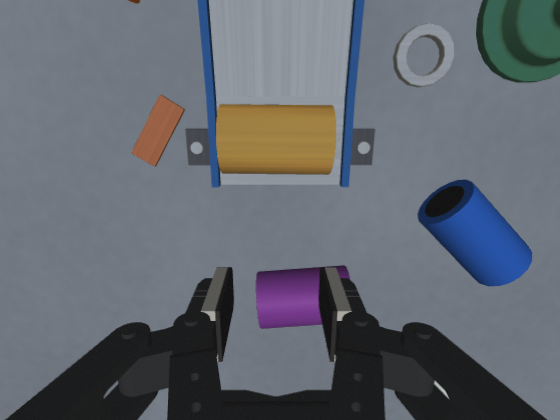

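View pics/top1.png

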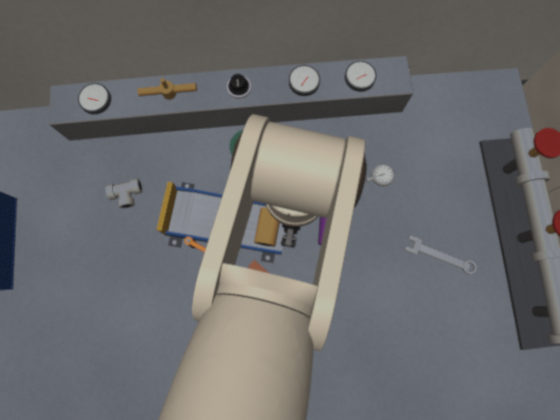

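```bash
python3 -c "
from h import *
st=arm.read_state()
print(w2p('wrist',[toW(r) for r in [(-.15,-.05,.012),(-.15,.05,.012),(-.15,-.056,.021),(-.15,.056,.021),(-.1105,.043,.062),(-.1105,-.037,.062),(-.165,0,.02)]],st).round(0).tolist())
"
```

```text
[[338.0, 184.0], [220.0, 184.0], [347.0, 186.0], [211.0, 186.0], [215.0, 143.0], [335.0, 143.0], [279.0, 203.0]]
```

The ramp fit matches the wrist view to within 1 px: foot corners at (220,184) and (338,184). The brass sleeve is centred at (277,139). Next I'll lower the fingers behind it.

>>> {"fn": "send_rows", "kwargs": {"motion": [{"angular": [0, 0, 0], "translation": [0, 0, 0.03], "jaw": 0.47}, {"angular": [0, 0, 0], "translation": [0, 0, 0.06], "jaw": 0.47}, {"angular": [0, 0, 0], "translation": [0, 0, 0.09], "jaw": 0.47}, {"angular": [0, 0, 0], "translation": [0, 0, 0.11], "jaw": 0.47}, {"angular": [0, 0, 0], "translation": [0, 0, 0.12], "jaw": 0.47}, {"angular": [0, 0, 0], "translation": [0, 0, 0.13], "jaw": 0.47}, {"angular": [0, 0, 0], "translation": [0, 0, 0.13], "jaw": 0.47}]}}

```text
clock: 4.25
position: [0.5625, -0.1092, 0.0203]
tcp_rot: [-0.0, 0.992, -0.127, 0.0]
force: [0.4, -0.6, 0.4]
finger_gap: 0.04
```

```bash
python3 -c "
from h import *
plan([(-.145,.002,.02)])
im,d=arm.capture('wrist');save('wrist2',im)
"
```

```text
t 4.25 ramp TCP [-0.1637  0.0025  0.0203] F [ 0.4 -0.6  0.4] gap 0.04 jawyaw -14.55
(-0.145, 0.002, 0.02) [0.0005, -0.0187, 0.0003] None
```

View pics/wrist2.png

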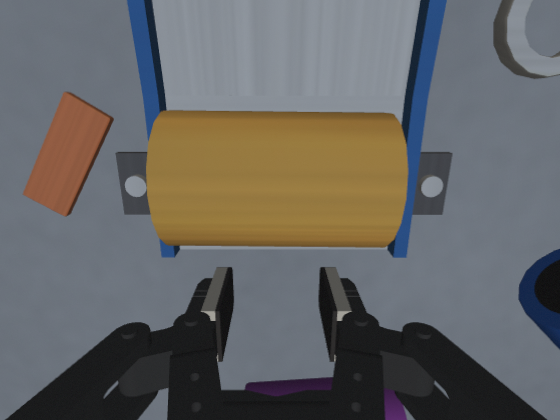

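>>> {"fn": "send_rows", "kwargs": {"motion": [{"angular": [0, 0, 0], "translation": [0, -0.004, 0], "jaw": 0.47}, {"angular": [0, 0, 0], "translation": [0, -0.008, 0], "jaw": 0.47}, {"angular": [0, 0, 0], "translation": [0, -0.011, 0], "jaw": 0.47}, {"angular": [0, 0, 0], "translation": [0, -0.013, 0], "jaw": 0.47}, {"angular": [0, 0, 0], "translation": [0, -0.015, 0], "jaw": 0.47}, {"angular": [0, 0, 0], "translation": [0, -0.017, 0], "jaw": 0.47}, {"angular": [0, 0, 0], "translation": [0, -0.019, 0], "jaw": 0.47}, {"angular": [0, 0, 0], "translation": [0, -0.021, 0], "jaw": 0.47}, {"angular": [0, 0, 0], "translation": [0, -0.023, 0], "jaw": 0.47}, {"angular": [0, 0, 0], "translation": [0, -0.025, 0], "jaw": 0.47}]}}

```text
clock: 5.3
position: [0.5691, -0.0851, 0.021]
tcp_rot: [-0.0, 0.992, -0.127, 0.001]
force: [-0.4, -0.1, 0.1]
finger_gap: 0.0402
```

```bash
python3 -c "
from h import *
plan([(-.116,.002,.02),(-.06,.002,.028)],np.degrees(p[2])-90)
im,d=arm.capture('wrist');save('wrist3',im)
"
```

```text
t 5.3 ramp TCP [-0.1387  0.0022  0.021 ] F [-0.4 -0.1  0.1] gap 0.0402 jawyaw -14.56
(-0.116, 0.002, 0.02) [0.0002, -0.0227, 0.001] [-0.0, -0.1, 0.1]
(-0.06, 0.002, 0.028) [0.0003, -0.0787, -0.0069] [-0.0, -0.1, 0.1]
```

View pics/wrist3.png

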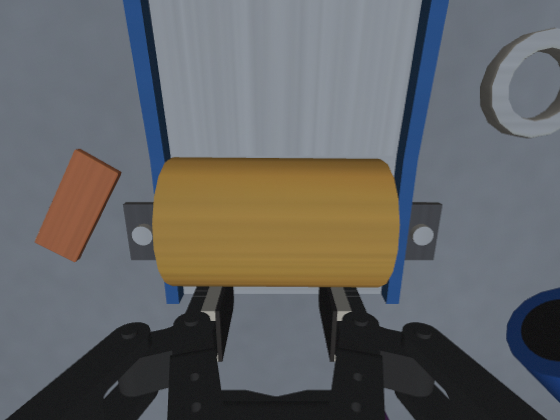

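>>> {"fn": "send_rows", "kwargs": {"motion": [{"angular": [0, 0, 0], "translation": [0, -0.003, 0], "jaw": 0.47}, {"angular": [0, 0, 0], "translation": [0, -0.006, 0], "jaw": 0.47}, {"angular": [0, 0, 0], "translation": [0, -0.009, 0], "jaw": 0.47}, {"angular": [0, 0, 0], "translation": [0, -0.012, 0], "jaw": 0.47}, {"angular": [0, 0, 0], "translation": [0, -0.015, 0], "jaw": 0.47}, {"angular": [0, 0, 0], "translation": [0, -0.018, 0], "jaw": 0.47}, {"angular": [0, 0, 0], "translation": [0, -0.021, 0], "jaw": 0.47}, {"angular": [0, 0, 0], "translation": [0, -0.024, 0], "jaw": 0.47}, {"angular": [0, 0, 0], "translation": [0, -0.027, -0.0005], "jaw": 0.47}, {"angular": [0, 0, 0], "translation": [0, -0.03, -0.001], "jaw": 0.47}]}}

```text
clock: 6.35
position: [0.5768, -0.0557, 0.0222]
tcp_rot: [-0.0, 0.992, -0.127, 0.001]
force: [-0.4, -2.7, 1.3]
finger_gap: 0.04
```

```bash
python3 -c "
from h import *
plan([(-.116,.002,.02),(-.06,.002,.028)],np.degrees(p[2])-90)
im,d=arm.capture('wrist');save('wrist4',im)
"
```

```text
t 6.35 ramp TCP [-0.1083  0.0022  0.0222] F [-0.4 -2.7  1.3] gap 0.04 jawyaw -14.56
(-0.116, 0.002, 0.02) [0.0002, 0.0077, 0.0022] [-0.0, -0.1, 0.1]
(-0.06, 0.002, 0.028) [0.0003, -0.0483, -0.0058] [-0.0, -0.1, 0.1]
```

View pics/wrist4.png

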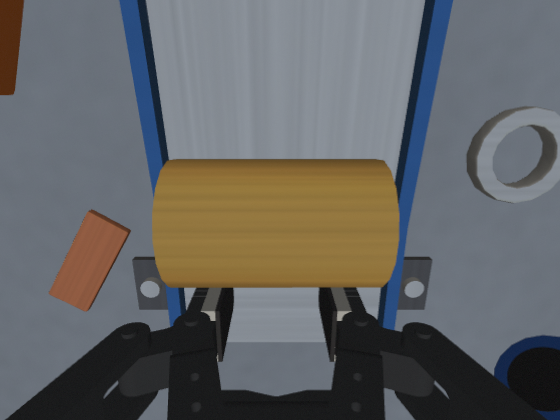

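Contact is steady, the sleeve is square and the force is about 2.7 N. Next comes the slope.

>>> {"fn": "send_rows", "kwargs": {"motion": [{"angular": [0, 0, 0], "translation": [0, -0.003, -0.0004], "jaw": 0.47}, {"angular": [0, 0, 0], "translation": [0, -0.006, -0.0008], "jaw": 0.47}, {"angular": [0, 0, 0], "translation": [0, -0.009, -0.0012], "jaw": 0.47}, {"angular": [0, 0, 0], "translation": [0, -0.012, -0.0016], "jaw": 0.47}, {"angular": [0, 0, 0], "translation": [0, -0.015, -0.002], "jaw": 0.47}, {"angular": [0, 0, 0], "translation": [0, -0.018, -0.0024], "jaw": 0.47}, {"angular": [0, 0, 0], "translation": [0, -0.021, -0.0028], "jaw": 0.47}, {"angular": [0, 0, 0], "translation": [0, -0.024, -0.0032], "jaw": 0.47}, {"angular": [0, 0, 0], "translation": [0, -0.027, -0.0036], "jaw": 0.47}, {"angular": [0, 0, 0], "translation": [0, -0.03, -0.004], "jaw": 0.47}]}}

```text
clock: 7.4
position: [0.5845, -0.026, 0.0263]
tcp_rot: [-0.0, 0.992, -0.127, 0.001]
force: [-0.4, -1.8, 0.6]
finger_gap: 0.0403
```

>>> {"fn": "send_rows", "kwargs": {"motion": [{"angular": [0, 0, 0], "translation": [0, -0.003, -0.0004], "jaw": 0.47}, {"angular": [0, 0, 0], "translation": [0, -0.006, -0.0008], "jaw": 0.47}, {"angular": [0, 0, 0], "translation": [0, -0.009, -0.0012], "jaw": 0.47}, {"angular": [0, 0, 0], "translation": [0, -0.012, -0.0016], "jaw": 0.47}, {"angular": [0, 0, 0], "translation": [0, -0.015, -0.002], "jaw": 0.47}, {"angular": [0, 0, 0], "translation": [0, -0.018, -0.0024], "jaw": 0.47}, {"angular": [0, 0, 0], "translation": [0, -0.021, -0.0028], "jaw": 0.47}, {"angular": [0, 0, 0], "translation": [0, -0.024, -0.0032], "jaw": 0.47}, {"angular": [0, 0, 0], "translation": [0, -0.027, -0.0036], "jaw": 0.47}, {"angular": [0, 0, 0], "translation": [0, -0.03, -0.004], "jaw": 0.47}]}}

```text
clock: 8.4
position: [0.5921, 0.0033, 0.0303]
tcp_rot: [-0.0, 0.992, -0.127, 0.001]
force: [-0.2, -2.6, 1.2]
finger_gap: 0.0404
```

```bash
python3 -c "
from h import *
plan([(-.0,.002,.035),(.03,.002,.04)],np.degrees(p[2])-90)
im,d=arm.capture('wrist');save('wrist5',im)
"
```

```text
t 8.4 ramp TCP [-0.0473  0.0023  0.0303] F [-0.2 -2.6  1.2] gap 0.0404 jawyaw -14.55
(-0.0, 0.002, 0.035) [0.0004, -0.0473, -0.0046] [-0.0, -0.1, 0.1]
(0.03, 0.002, 0.04) [0.0004, -0.0773, -0.0096] [-0.0, -0.1, 0.1]
```

View pics/wrist5.png

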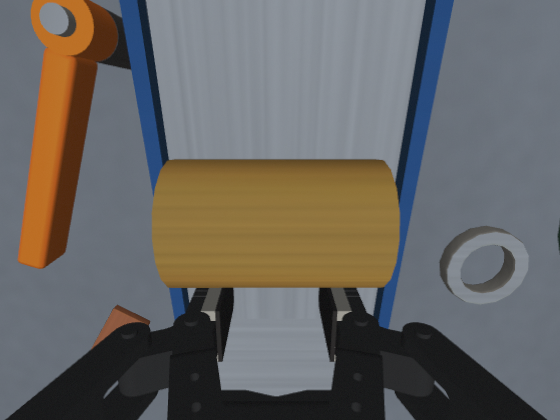

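The sleeve is square between the fingers. The keeper is seen at about (60,170), clear of the gripper.

>>> {"fn": "send_rows", "kwargs": {"motion": [{"angular": [0, 0, 0], "translation": [0, -0.003, -0.0004], "jaw": 0.47}, {"angular": [0, 0, 0], "translation": [0, -0.006, -0.0008], "jaw": 0.47}, {"angular": [0, 0, 0], "translation": [0, -0.009, -0.0012], "jaw": 0.47}, {"angular": [0, 0, 0], "translation": [0, -0.012, -0.0016], "jaw": 0.47}, {"angular": [0, 0, 0], "translation": [0, -0.015, -0.002], "jaw": 0.47}, {"angular": [0, 0, 0], "translation": [0, -0.018, -0.0024], "jaw": 0.47}, {"angular": [0, 0, 0], "translation": [0, -0.021, -0.0028], "jaw": 0.47}, {"angular": [0, 0, 0], "translation": [0, -0.024, -0.0032], "jaw": 0.47}, {"angular": [0, 0, 0], "translation": [0, -0.027, -0.0036], "jaw": 0.47}, {"angular": [0, 0, 0], "translation": [0, -0.03, -0.004], "jaw": 0.47}]}}

```text
clock: 9.45
position: [0.5998, 0.033, 0.0344]
tcp_rot: [-0.0, 0.992, -0.127, 0.001]
force: [0.0, -2.7, 1.2]
finger_gap: 0.04
```

>>> {"fn": "send_rows", "kwargs": {"motion": [{"angular": [0, 0, 0], "translation": [0, -0.003, -0.0004], "jaw": 0.47}, {"angular": [0, 0, 0], "translation": [0, -0.006, -0.0008], "jaw": 0.47}, {"angular": [0, 0, 0], "translation": [0, -0.009, -0.0012], "jaw": 0.47}, {"angular": [0, 0, 0], "translation": [0, -0.012, -0.0016], "jaw": 0.47}, {"angular": [0, 0, 0], "translation": [0, -0.015, -0.002], "jaw": 0.47}, {"angular": [0, 0, 0], "translation": [0, -0.018, -0.0024], "jaw": 0.47}, {"angular": [0, 0, 0], "translation": [0, -0.021, -0.0028], "jaw": 0.47}, {"angular": [0, 0, 0], "translation": [0, -0.024, -0.0032], "jaw": 0.47}, {"angular": [0, 0, 0], "translation": [0, -0.027, -0.0036], "jaw": 0.47}, {"angular": [0, 0, 0], "translation": [0, -0.03, -0.004], "jaw": 0.47}]}}

```text
clock: 10.45
position: [0.6073, 0.0623, 0.0385]
tcp_rot: [-0.0, 0.992, -0.127, 0.001]
force: [-0.6, -2.1, 1.8]
finger_gap: 0.0398
```

```bash
python3 -c "
from h import *
plan([(.03,.002,.042),(.048,.002,.042)],np.degrees(p[2])-90)
im,d=arm.capture('wrist');save('wrist6',im)
"
```

```text
t 10.45 ramp TCP [0.0136 0.0025 0.0385] F [-0.6 -2.1  1.8] gap 0.0398 jawyaw -14.54
(0.03, 0.002, 0.042) [0.0005, -0.0164, -0.0035] [-0.1, -0.1, 0.1]
(0.048, 0.002, 0.042) [0.0005, -0.0344, -0.0035] [-0.1, -0.1, 0.1]
```

View pics/wrist6.png

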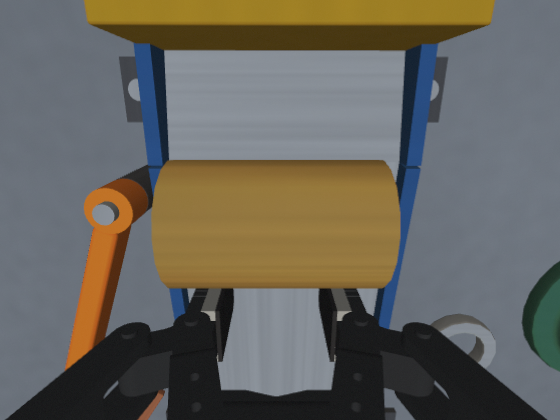

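>>> {"fn": "send_rows", "kwargs": {"motion": [{"angular": [0, 0, 0], "translation": [0, -0.003, -0.0004], "jaw": 0.47}, {"angular": [0, 0, 0], "translation": [0, -0.006, -0.0008], "jaw": 0.47}, {"angular": [0, 0, 0], "translation": [0, -0.009, -0.0012], "jaw": 0.47}, {"angular": [0, 0, 0], "translation": [0, -0.012, -0.0016], "jaw": 0.47}, {"angular": [0, 0, 0], "translation": [0, -0.0145, -0.002], "jaw": 0.47}, {"angular": [0, 0, 0], "translation": [0, -0.017, -0.0024], "jaw": 0.47}, {"angular": [0, 0, 0], "translation": [0, -0.0195, -0.0028], "jaw": 0.47}, {"angular": [0, 0, 0], "translation": [0, -0.022, -0.0032], "jaw": 0.47}, {"angular": [0, 0, 0], "translation": [0, -0.0245, -0.0034], "jaw": 0.47}, {"angular": [0, 0, 0], "translation": [0, -0.027, -0.0034], "jaw": 0.47}]}}

```text
clock: 11.5
position: [0.6143, 0.0891, 0.042]
tcp_rot: [-0.001, 0.992, -0.126, 0.001]
force: [-0.6, -0.8, -0.0]
finger_gap: 0.0397
```

```bash
python3 -c "
from h import *
plan([(.03,.002,.042),(.048,.002,.042)],np.degrees(p[2])-90)
im,d=arm.capture('wrist');save('wrist7',im)
"
```

```text
t 11.5 ramp TCP [0.0413 0.0025 0.042 ] F [-0.6 -0.8 -0. ] gap 0.0397 jawyaw -14.53
(0.03, 0.002, 0.042) [0.0005, 0.0113, -0.0] [-0.1, -0.1, 0.1]
(0.048, 0.002, 0.042) [0.0005, -0.0067, 0.0] [-0.1, -0.1, 0.1]
```

View pics/wrist7.png

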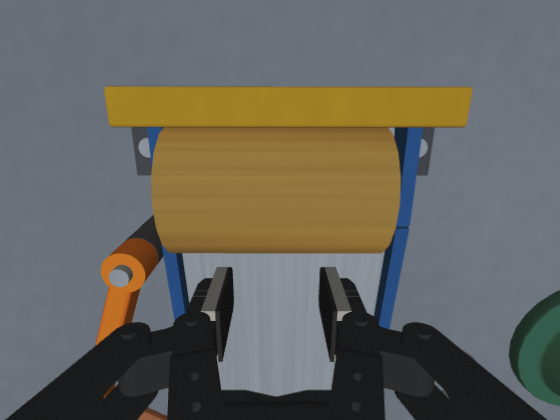

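The sleeve is home. It fills rows 127–252 right up to the yellow stop and is square to it. Now I back off and rise, closing the fingers.

>>> {"fn": "send_rows", "kwargs": {"motion": [{"angular": [0, 0, 0], "translation": [0, 0.006, 0], "jaw": 0.47}, {"angular": [0, 0, 0], "translation": [0, 0.01, -0.01], "jaw": 0.47}, {"angular": [0, 0, 0], "translation": [0, 0.01, -0.04], "jaw": 0.3}, {"angular": [0, 0, 0], "translation": [0, 0.02, -0.075], "jaw": 0}, {"angular": [0, 0, 0], "translation": [0, 0.03, -0.11], "jaw": 0}, {"angular": [0, 0, 0], "translation": [0, 0.04, -0.13], "jaw": 0}, {"angular": [0, 0, 0], "translation": [0, 0.04, -0.13], "jaw": 0}, {"angular": [0, 0, 0], "translation": [0, 0.04, -0.13], "jaw": 0}]}}

```text
clock: 12.35
position: [0.604, 0.0501, 0.1725]
tcp_rot: [-0.001, 0.992, -0.127, 0.001]
force: [0.1, -0.9, -1.6]
finger_gap: -0.0002
```

```bash
python3 -c "
from h import *
plan([(.011,.119,.17),(.011,.119,.048)],np.degrees(p[2])-90)
st=arm.read_state()
im,d=arm.capture('wrist');save('wrist8',im);W=cloud('wrist',d,st);Q=toR(W)
hsv=cv2.cvtColor(im,cv2.COLOR_RGB2HSV)
k=(cv2.inRange(hsv,(4,180,100),(15,255,255))>0)&(abs(Q[...,2]-.06)<.003)&(Q[...,1]>.05)
P=Q[k][:,:2];print(k.sum(),P.min(0),P.max(0))
far=P[np.hypot(*(P-[.056,.066]).T)>.03];d=far.mean(0)-[.056,.066];print('val',np.arctan2(d[1],d[0])-np.pi+.5,np.hypot(*(far-[.056,.066]).T).max())
k=(cv2.inRange(hsv,(10,110,60),(26,255,255))>0)&(Q[...,0]<.112)&(Q[...,0]>.04)&(abs(Q[...,1])<.05)&(Q[...,2]>.05)
P=Q[k]
from scipy.optimize import least_squares
print('sleeve',least_squares(lambda q:np.hypot(P[:,0]-q[0]-q[2]*P[:,1],P[:,2]-q[1])-.025,[.09,.055,0],loss='soft_l1',f_scale=.003).x.round(4))
"
```

```text
t 12.35 ramp TCP [0.0009 0.0026 0.1725] F [ 0.1 -0.9 -1.6] gap -0.0002 jawyaw -14.57
(0.011, 0.119, 0.17) [-0.1164, -0.0102, 0.0021] [-0.1, -0.2, 0.1]
(0.011, 0.119, 0.048) [-0.1167, -0.01, 0.1241] [-0.1, -0.2, 0.1]
1265 [-0.02426816  0.05622804] [0.06413889 0.09579028]
val 0.1895978943159622 0.08396643617927292
sleeve [0.0891 0.0557 0.0011]
```

View pics/wrist8.png

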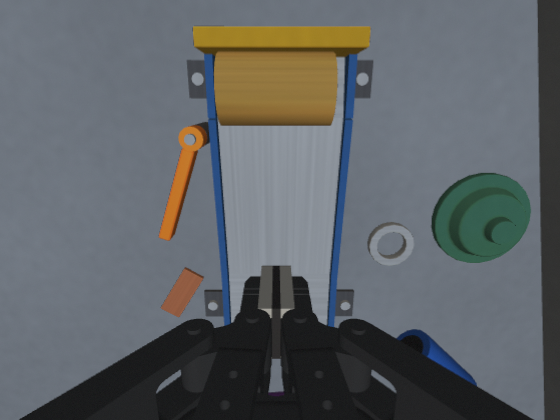

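The sleeve measures x 0.089, z 0.056 and is square, so it is home. The keeper stands at about 0.19 rad, with its tip at (166,237). I go outside the bar next.

>>> {"fn": "send_rows", "kwargs": {"motion": [{"angular": [0, 0, 0], "translation": [-0.04, -0.003, 0], "jaw": 0}, {"angular": [0, 0, 0], "translation": [-0.08, -0.006, 0], "jaw": 0}, {"angular": [0, 0, 0], "translation": [-0.11, -0.01, 0], "jaw": 0}, {"angular": [0, 0, 0], "translation": [-0.118, -0.01, 0.02], "jaw": 0}, {"angular": [0, 0, 0], "translation": [-0.118, -0.01, 0.05], "jaw": 0}, {"angular": [0, 0, 0], "translation": [-0.118, -0.01, 0.085], "jaw": 0}, {"angular": [0, 0, 0], "translation": [-0.118, -0.01, 0.11], "jaw": 0}, {"angular": [0, 0, 0], "translation": [-0.118, -0.01, 0.124], "jaw": 0}, {"angular": [0, 0, 0], "translation": [-0.118, -0.01, 0.124], "jaw": 0}]}}

```text
clock: 13.3
position: [0.4905, 0.0899, 0.0447]
tcp_rot: [-0.0, 0.992, -0.127, -0.002]
force: [0.3, 0.4, 0.4]
finger_gap: -0.0002
```

```bash
cat > arc.py <<'E'
from h import *
import sys
T=[]
for a in np.arange(2.83,4.72,.09).tolist()+[4.7124]:
    e=np.array([np.cos(a),np.sin(a)]);n=np.array([np.sin(a),-np.cos(a)])
    s=abs(n[0])*.011+abs(n[1])*.0145
    C=np.array([.056,.066])+.06*e+(.005+s)*n;T.append((round(C[0],4),round(C[1],4),.048))
plan(T)
im,d=arm.capture('wrist');save(sys.argv[1],im)
E
python3 arc.py wrist9
```

```text
t 13.3 ramp TCP [0.0108 0.1225 0.0447] F [0.3 0.4 0.4] gap -0.0002 jawyaw -14.54
(np.float64(0.0057), np.float64(0.1055), 0.048) [0.017, 0.0051, -0.0033] None
(np.float64(0.0022), np.float64(0.1002), 0.048) [0.0223, 0.0086, -0.0034] None
(np.float64(-0.0007), np.float64(0.0945), 0.048) [0.028, 0.0115, -0.0034] None
(np.float64(-0.0031), np.float64(0.0884), 0.048) [0.0341, 0.0139, -0.0034] None
(np.float64(-0.0049), np.float64(0.0831), 0.048) [0.0394, 0.0158, -0.0034] None
(np.float64(-0.0063), np.float64(0.0784), 0.048) [0.0441, 0.0172, -0.0034] None
(np.float64(-0.0073), np.float64(0.0735), 0.048) [0.049, 0.0182, -0.0034] None
(np.float64(-0.0079), np.float64(0.0683), 0.048) [0.0542, 0.0188, -0.0035] None
(np.float64(-0.0081), np.float64(0.063), 0.048) [0.0595, 0.019, -0.0035] None
(np.float64(-0.0077), np.float64(0.0575), 0.048) [0.065, 0.0186, -0.0035] None
(np.float64(-0.0068), np.float64(0.052), 0.048) [0.0705, 0.0177, -0.0035] None
(np.float64(-0.0053), np.float64(0.0464), 0.048) [0.0761, 0.0162, -0.0035] None
(np.float64(-0.0032), np.float64(0.0409), 0.048) [0.0816, 0.0141, -0.0036] None
(np.float64(-0.0005), np.float64(0.0355), 0.048) [0.087, 0.0114, -0.0036] None
(np.float64(0.0028), np.float64(0.0303), 0.048) [0.0922, 0.0081, -0.0036] None
(np.float64(0.0067), np.float64(0.0254), 0.048) [0.0971, 0.0043, -0.0036] None
(np.float64(0.0112), np.float64(0.0208), 0.048) [0.1017, -0.0002, -0.0036] None
(np.float64(0.0162), np.float64(0.0167), 0.048) [0.1058, -0.0052, -0.0036] None
(np.float64(0.0217), np.float64(0.0131), 0.048) [0.1094, -0.0107, -0.0037] None
(np.float64(0.0277), np.float64(0.01), 0.048) [0.1126, -0.0167, -0.0037] None
(np.float64(0.034), np.float64(0.0076), 0.048) [0.115, -0.023, -0.0037] None
(np.float64(0.04), np.float64(0.006), 0.048) [0.1166, -0.029, -0.0037] None
```

View pics/wrist9.png

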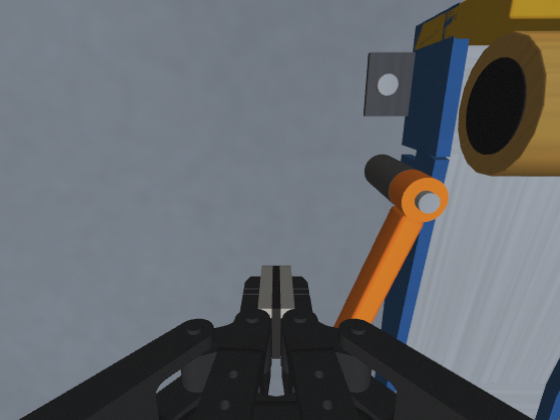

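>>> {"fn": "send_rows", "kwargs": {"motion": [{"angular": [0, 0, 0], "translation": [0.008, 0.003, -0.0035], "jaw": 0}, {"angular": [0, 0, 0], "translation": [0.017, 0.005, -0.0035], "jaw": 0}, {"angular": [0, 0, 0], "translation": [0.022, 0.0085, -0.0035], "jaw": 0}, {"angular": [0, 0, 0], "translation": [0.028, 0.0115, -0.0035], "jaw": 0}, {"angular": [0, 0, 0], "translation": [0.034, 0.014, -0.0035], "jaw": 0}, {"angular": [0, 0, 0], "translation": [0.0395, 0.016, -0.0035], "jaw": 0}, {"angular": [0, 0, 0], "translation": [0.044, 0.017, -0.0035], "jaw": 0}, {"angular": [0, 0, 0], "translation": [0.049, 0.018, -0.0035], "jaw": 0}, {"angular": [0, 0, 0], "translation": [0.054, 0.019, -0.0035], "jaw": 0}, {"angular": [0, 0, 0], "translation": [0.0595, 0.019, -0.0035], "jaw": 0}]}}

```text
clock: 14.35
position: [0.5444, 0.0565, 0.0496]
tcp_rot: [-0.0, 0.992, -0.127, -0.001]
force: [-0.6, 0.8, -0.6]
finger_gap: -0.0003
```

```bash
python3 arc.py wrist10 | sed -e '2,10d' -e 's/np.float64//g'
```

```text
t 14.35 ramp TCP [-0.0079  0.0619  0.0496] F [-0.6  0.8 -0.6] gap -0.0003 jawyaw -14.54
((-0.0077), (0.0575), 0.048) [0.0044, -0.0002, 0.0016] None
((-0.0068), (0.052), 0.048) [0.0099, -0.0011, 0.0016] None
((-0.0053), (0.0464), 0.048) [0.0155, -0.0026, 0.0016] None
((-0.0032), (0.0409), 0.048) [0.021, -0.0047, 0.0016] None
((-0.0005), (0.0355), 0.048) [0.0264, -0.0074, 0.0016] None
((0.0028), (0.0303), 0.048) [0.0316, -0.0107, 0.0016] None
((0.0067), (0.0254), 0.048) [0.0365, -0.0146, 0.0016] None
((0.0112), (0.0208), 0.048) [0.0411, -0.0191, 0.0016] None
((0.0162), (0.0167), 0.048) [0.0452, -0.0241, 0.0016] None
((0.0217), (0.0131), 0.048) [0.0488, -0.0296, 0.0016] None
((0.0277), (0.01), 0.048) [0.0519, -0.0356, 0.0016] None
((0.034), (0.0076), 0.048) [0.0543, -0.0418, 0.0016] None
((0.04), (0.006), 0.048) [0.0559, -0.0478, 0.0016] None
```

View pics/wrist10.png

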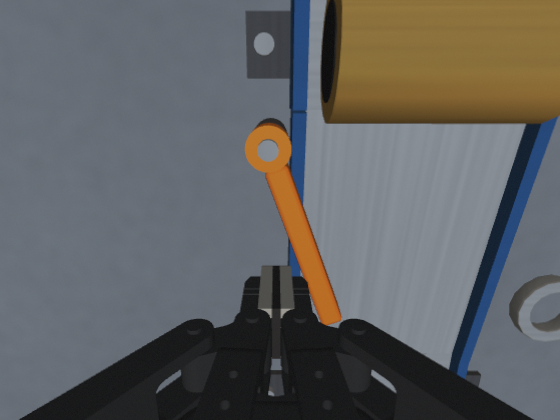

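The bar is turning as planned, with its tip now over the deck at (330,318). I continue the arc.

>>> {"fn": "send_rows", "kwargs": {"motion": [{"angular": [0, 0, 0], "translation": [0.0045, 0, 0.001], "jaw": 0}, {"angular": [0, 0, 0], "translation": [0.01, -0.001, 0.0015], "jaw": 0}, {"angular": [0, 0, 0], "translation": [0.0155, -0.0025, 0.0015], "jaw": 0}, {"angular": [0, 0, 0], "translation": [0.021, -0.0045, 0.0015], "jaw": 0}, {"angular": [0, 0, 0], "translation": [0.0265, -0.0075, 0.0015], "jaw": 0}, {"angular": [0, 0, 0], "translation": [0.0315, -0.0105, 0.0015], "jaw": 0}, {"angular": [0, 0, 0], "translation": [0.0365, -0.0145, 0.0015], "jaw": 0}, {"angular": [0, 0, 0], "translation": [0.041, -0.019, 0.0015], "jaw": 0}, {"angular": [0, 0, 0], "translation": [0.045, -0.024, 0.0015], "jaw": 0}, {"angular": [0, 0, 0], "translation": [0.049, -0.0295, 0.0015], "jaw": 0}]}}

```text
clock: 15.4
position: [0.6004, 0.0729, 0.0482]
tcp_rot: [-0.0, 0.992, -0.127, -0.0]
force: [-0.6, -0.7, 0.1]
finger_gap: 0.0001
```

```bash
python3 arc.py wrist11 | sed -e '2,18d' -e 's/np.float64//g'
```

```text
t 15.4 ramp TCP [0.0221 0.0118 0.0482] F [-0.6 -0.7  0.1] gap 0.0001 jawyaw -14.54
((0.0162), (0.0167), 0.048) [-0.0049, 0.0059, 0.0002] None
((0.0217), (0.0131), 0.048) [-0.0013, 0.0004, 0.0002] None
((0.0277), (0.01), 0.048) [0.0019, -0.0056, 0.0002] None
((0.034), (0.0076), 0.048) [0.0043, -0.0119, 0.0002] None
((0.04), (0.006), 0.048) [0.0059, -0.0179, 0.0002] None
```

View pics/wrist11.png

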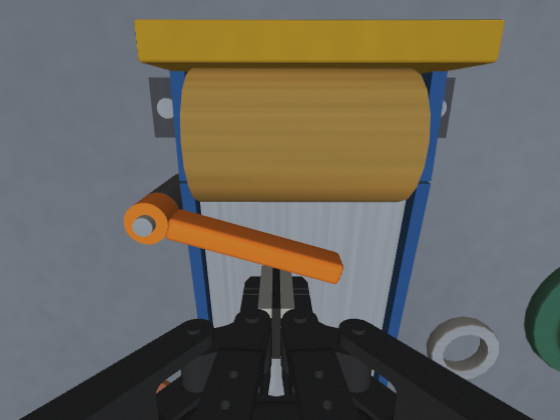

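>>> {"fn": "send_rows", "kwargs": {"motion": [{"angular": [0, 0, 0], "translation": [0.001, -0.003, 0], "jaw": 0}, {"angular": [0, 0, 0], "translation": [0.002, -0.006, 0], "jaw": 0}, {"angular": [0, 0, 0], "translation": [0.003, -0.009, 0], "jaw": 0}, {"angular": [0, 0, 0], "translation": [0.0045, -0.012, 0], "jaw": 0}, {"angular": [0, 0, 0], "translation": [0.005, -0.0145, 0], "jaw": 0}, {"angular": [0, 0, 0], "translation": [0.0055, -0.0165, 0], "jaw": 0}, {"angular": [0, 0, 0], "translation": [0.006, -0.018, 0], "jaw": 0}, {"angular": [0, 0, 0], "translation": [0.006, -0.018, 0], "jaw": 0}]}}

```text
clock: 16.25
position: [0.6109, 0.0887, 0.0482]
tcp_rot: [0.0, 0.992, -0.126, -0.001]
force: [-5.9, -7.5, 2.7]
finger_gap: -0.0002
```

```bash
cat > kv.py <<'E'
from h import *
import sys
plan([(.042,.006,.048)])
st=arm.read_state();im,d=arm.capture('wrist');save(sys.argv[1],im);W=cloud('wrist',d,st);Q=toR(W)
hsv=cv2.cvtColor(im,cv2.COLOR_RGB2HSV)
k=(cv2.inRange(hsv,(4,180,100),(15,255,255))>0)&(abs(Q[...,2]-.06)<.003)&(Q[...,0]>.0)
P=Q[k][:,:2];far=P[np.hypot(*(P-[.056,.066]).T)>.02]
v=np.linalg.svd(far-far.mean(0),full_matrices=False)[2][0];v*=-np.sign(v[1]) if True else 1
d=far.mean(0)-[.056,.066]
print('val by pivot',np.arctan2(d[1],d[0])%(2*np.pi)-np.pi+.5,'by axis',np.arctan2(v[1],v[0])%(2*np.pi)-np.pi+.5)
k=(cv2.inRange(hsv,(16,110,60),(26,255,255))>0)&(Q[...,0]<.112)&(Q[...,0]>.065)&(abs(Q[...,1])<.05)&(Q[...,2]>.06)
P=Q[k]
from scipy.optimize import least_squares
print('sleeve',least_squares(lambda q:np.hypot(P[:,0]-q[0]-q[2]*P[:,1],P[:,2]-q[1])-.025,[.09,.055,0],loss='soft_l1',f_scale=.003).x.round(4))
E
python3 kv.py wrist12
```

```text
t 16.25 ramp TCP [0.04   0.0057 0.0482] F [-5.9 -7.5  2.7] gap -0.0002 jawyaw -14.53
(0.042, 0.006, 0.048) [-0.0003, -0.002, 0.0002] None
val by pivot 2.081937574712777 by axis 2.071514922070146
sleeve [0.0891 0.0556 0.0003]
```

View pics/wrist12.png

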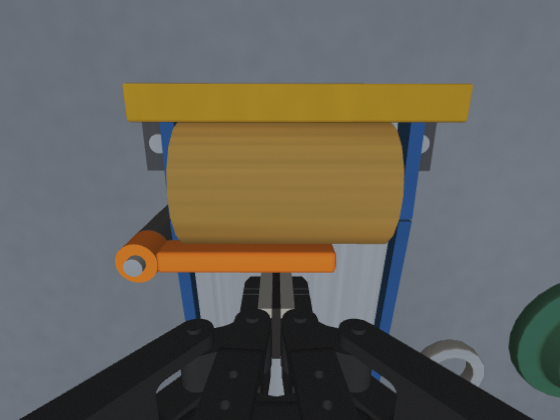

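The bar is at its end stop: 2.07 rad measured, with a contact reaction of about 9 N. I back off straight downhill and rise.

>>> {"fn": "send_rows", "kwargs": {"motion": [{"angular": [0, 0, 0], "translation": [0, 0.005, 0], "jaw": 0}, {"angular": [0, 0, 0], "translation": [0, 0.015, 0], "jaw": 0}, {"angular": [0, 0, 0], "translation": [0, 0.03, 0], "jaw": 0}, {"angular": [0, 0, 0], "translation": [0, 0.03, -0.03], "jaw": 0}, {"angular": [0, 0, 0], "translation": [0, 0.04, -0.07], "jaw": 0}, {"angular": [0, 0, 0], "translation": [0, 0.04, -0.11], "jaw": 0}, {"angular": [0, 0, 0], "translation": [0, 0.04, -0.12], "jaw": 0}, {"angular": [0, 0, 0], "translation": [0, 0.04, -0.12], "jaw": 0}, {"angular": [0, 0, 0], "translation": [0, 0.04, -0.12], "jaw": 0}]}}

```text
clock: 17.2
position: [0.6006, 0.0495, 0.167]
tcp_rot: [0.0, 0.992, -0.127, -0.001]
force: [-0.3, 0.3, -1.0]
finger_gap: 0.0003
```

```bash
python3 kv.py wrist13; python3 -c "
from h import *
im,d=arm.capture('scene');save('scene9',im)
print(arm.read_state()['joint_velocities'].round(4))"
```

```text
t 17.2 ramp TCP [-0.0005  0.0058  0.167 ] F [-0.3  0.3 -1. ] gap 0.0003 jawyaw -14.55
(0.042, 0.006, 0.048) [0.0002, -0.0426, 0.119] None
val by pivot 2.054995279281524 by axis 2.072191084634036
sleeve [0.0891 0.0557 0.0006]
[ 0.0036  0.0038 -0.002   0.0007  0.0028  0.0005]
```

View pics/wrist13.png

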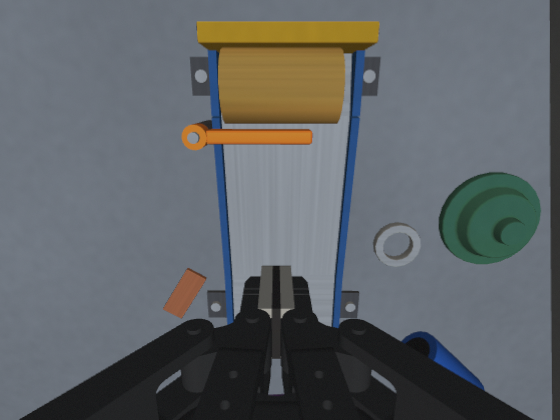

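View pics/scene9.png

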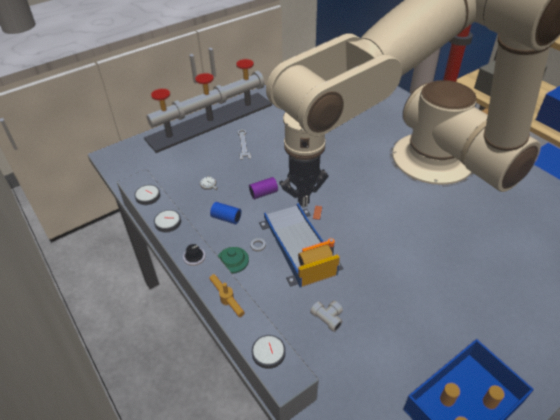

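The sleeve is home at (281,85) in the wrist view, and the keeper lies square across behind it at (250,137). All bystanders are in place and the gripper is clear.

```bash
python3 -c "
from h import *
print(arm.finish_job())"
```

```text
the job is handed in; nothing more can be done
None
```

The brass sleeve is home against the yellow stop and the orange keeper bar stands square across the ramp behind it. I handed the job in at about 17 s of the 56 s allowed.

- **Sleeve:** I pushed it up from behind at about 30 mm/s with the fingers part-open, and it rolled home past the crest. The wrist force between pushes stayed around 3 N. In my last check it was at x 0.089, z 0.056 m in the ramp's frame, and square to the ramp within 0.001 rad.
- **Keeper:** I swung it to its end stop with the shut fingers, pressing it there with about 9 N. It measured 2.07 rad along the bar's axis and 2.05 rad by the line from the pivot.
- **Clearance:** The gripper was about 100 mm above the parts, touching nothing. The bystanders looked unmoved in the wrist and scene pictures; I compared them by eye and did not re-measure their positions.

One early check disagreed: the finder's positions from the scene and top cameras differed by about 10 mm. I set them aside and fitted the ramp's pose to its corners in both pictures instead. The wrist view then matched that fit to about 1 pixel.

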